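Make up two casting-class kits

TASK

Make up two kits for the casting class from the stock on the paper sheet. The three-bay tray gets the tall lidded jar in its middle bay, so that it carries level, and the square tub and the wooden sanding block in its end bays, either way round; the two-bay tray gets the squat lidded jar and the open beaker, one in each bay. Set each thing down gently, upright and flat on the tray floor, without dropping it, and leave the oblong tub, the mug and the plaster pot where they stand.

Things in the scene. Friction and masses are not known exactly. Their poses are not given: they have to be found in the camera images.
- tray_three: Low plywood tray with three bays in a row, 270 x 94 mm, fixed to the bench at the left or right of the sheet. Origin at the centre of its underside (in the middle bay); x runs along the row of bays (roughly away from the robot), y across, z up. Floor top at z = 4 mm; walls 5 mm and dividers 4 mm thick, their tops at z = 16 mm. Bay centres at x = -88, 0 and +88 mm, y = 0; each bay is about 84 x 84 mm inside
- tray_two: Low plywood tray with two bays in a row, 182 x 94 mm, otherwise like the three-bay tray and on the other side of the sheet. Origin at the centre of its underside (under the divider); x along the row of bays, y across, z up. Floor top at z = 4 mm; walls and divider end at z = 16 mm. Bay centres at x = -44 and +44 mm, y = 0; each bay about 84 x 84 mm inside
- tall_jar: Tall round pigment jar, reddish-brown with paper label and black lid, 48 mm across, 76 mm high (the lid is the top 17 mm, 44 mm across), about 160 g; stands upright on the paper sheet at one of six spots about 150 mm apart; origin at the centre of its underside, z up
- squat_jar: Squat round pigment jar of the same materials, 64 mm across, 46 mm high (the lid is the top 17 mm, 60 mm across; the full width ends 23 mm above the foot), about 140 g; stands upright on the paper sheet at one of six spots about 150 mm apart; origin at the centre of its underside, z up
- square_tub: Empty open grey plastic tub, square, 54 x 54 mm, 50 mm high, walls 3 mm, sides along its x and y, about 50 g; any yaw; stands upright on the paper sheet at one of six spots about 150 mm apart; origin at the centre of its underside, z up
- oblong_tub: Empty open grey plastic tub, oblong, 80 (along x) x 50 (along y) mm, 50 mm high; not wanted, to be left where it is; any yaw; stands upright on the paper sheet at one of six spots about 150 mm apart; origin at the centre of its underside, z up
- beaker: Empty open white plastic beaker, round, 56 mm across at the rim and 53 mm at the foot, 70 mm high, walls 3 mm, about 50 g; stands upright on the paper sheet at one of six spots about 150 mm apart; origin at the centre of its underside, z up
- sanding_block: Wooden sanding block with a black pad under it, 60 (along x) x 40 (along y) mm, 42 mm high, about 80 g; any yaw; stands upright on the paper sheet at one of six spots about 150 mm apart; origin at the centre of its underside, z up
- mug: White mug, 80 mm across plus handle, 90 mm high, beyond the sheet; a bystander, to be left alone; origin at the centre of its underside
- plaster_pot: Grey plaster-crusted open pot, 96 mm across, 110 mm high, beyond the sheet; a bystander, to be left alone; origin at the centre of its underside
There are look-alikes about, which are no part of the job. Leave any black or pink look-alike of the tray_two alone.

How it is judged:
At the end, for the whole second after the job is handed in: Tall jar in the three-bay tray's middle bay, square tub and block in its end bays, squat jar and beaker in the two-bay tray: each upright (0.1 rad), flat on the floor (4 mm), within 35 mm of the tray's middle line, at rest. Oblong tub, mug and pot within 30 mm of their starts (x of tall_jar in the frame of tray_three between -0.03 and 0.03 m and y of tall_jar in the frame of tray_three between -0.035 and 0.035 m and z of tall_jar in the frame of tray_three between 0 and 0.008 m and angle between each of tall_jar, square_tub, sanding_block, squat_jar, beaker's own z axis and vertical below 0.1 rad and linear speed of each of tall_jar, square_tub, sanding_block, squat_jar, beaker below 0.02 m/s and angular speed of each of tall_jar, square_tub, sanding_block, squat_jar, beaker below 0.2 rad/s and x of square_tub in the frame of tray_three between -0.125 and 0.125 m and y of square_tub in the frame of tray_three between -0.035 and 0.035 m and z of square_tub in the frame of tray_three between 0 and 0.008 m and x of sanding_block in the frame of tray_three between -0.125 and 0.125 m and y of sanding_block in the frame of tray_three between -0.035 and 0.035 m and z of sanding_block in the frame of tray_three between 0 and 0.008 m and x of squat_jar in the frame of tray_two between -0.08 and 0.08 m and y of squat_jar in the frame of tray_two between -0.035 and 0.035 m and z of squat_jar in the frame of tray_two between 0 and 0.008 m and x of beaker in the frame of tray_two between -0.08 and 0.08 m and y of beaker in the frame of tray_two between -0.035 and 0.035 m and z of beaker in the frame of tray_two between 0 and 0.008 m and distance of each of oblong_tub, mug, plaster_pot from where it was at the start of the episode below 0.03 m); the robot touches nothing.
It fails at once if the oblong tub, the mug or the plaster pot was moved by more than 30 mm (distance of any of oblong_tub, mug, plaster_pot from where it was at the start of the episode above 0.03 m).
It fails at once if a kit thing was dropped or thrown (faster than 0.7 m/s with no finger on it) ((linear speed of tall_jar above 0.7 m/s and contact force between the fingers and tall_jar below 0.05 N) or (linear speed of square_tub above 0.7 m/s and contact force between the fingers and square_tub below 0.05 N) or (linear speed of sanding_block above 0.7 m/s and contact force between the fingers and sanding_block below 0.05 N) or (linear speed of squat_jar above 0.7 m/s and contact force between the fingers and squat_jar below 0.05 N) or (linear speed of beaker above 0.7 m/s and contact force between the fingers and beaker below 0.05 N)).
It also fails if it takes over 136 s, if anything falls off the work surface, if the arm or the gripper's body presses on something with over 40 N, if the wrist force passes 120 N, or if a joint passes its speed limit or range.

ROBOT

A 6-joint arm with a two-finger parallel gripper is mounted at the origin on the work surface. World frame = base frame: x ahead of the robot, y to its left, z up, the work surface at z = 0. Lengths are in m, angles in rad, forces in N, time in s.
With the tool pointing down it reaches from about 0.35 to 0.975 m from the base axis. Payload 4.9 kg.
Tool frame: the origin (TCP) lies at the very end of the fingers, on their centre line; the grasp point (between the pads) lies 19 mm behind it; z points along the fingers, y is the line along which they close (so a half turn about z gives the same grasp; the last joint's range is limited). The gripper opens to 85 mm and grips with 20 to 120 N. Pads are 22 mm wide; open, the fingers measure 114 mm over their backs; the gripper's body (76 mm by 85 mm) begins 54 mm behind the grasp point. The pads swing forward as they close: fully open they stand 13 mm farther back than shut.
Start: joints at [1.091, 0.053, 1.613, -0, 1.476, -0.119], TCP at [0.221, 0.585, 0.21] pointing down, gripper open.
Joint ranges: [-3.01, 3.01], [-1.01, 2.22], [0.06, 2.58], [-1.02, 4.17], [0.09, 2.62], [-3.14, 3.14]. Speed limits (rad/s): [2.57, 2.57, 3.14, 3.14, 3.14, 3.14].

INTERFACE

Orientations are given as a rotation vector (axis times angle).
In Python, from station import ctrl, imaging gives the robot as it stands.
- The arm moves only by the tool play_rows, never from a script. Its argument "series" is a list of rows, each a list of 3 entries, a list of its own where there are three numbers: the opening, from 0 (shut) to 1 (fully open), then the shift along the tool's x, y, z each as a share of 0.05 m, from -1 to 1, then the turn, a rotation vector about the tool's x, y, z each as a share of 8 degrees, from -1 to 1. In form: [[grip, [dx, dy, dz], [ax, ay, az]], ...]. A call has 1 to 8 rows; each row shifts and turns the commanded pose from where the row before left it, along the tool's axes as they then stand; what a row does not reach is not made up. A row lasts 1/8 s, in which the tool goes at most 62.5 mm and 10.7 degrees, less where a joint would pass 70% of its speed; a pose out of reach is approached as far as the arm can. A call with a number of a shift or a turn outside -1 to 1 is refused whole. A call with a gripper value outside its range is refused whole. The fingers move at their own pace and stop on an object; "force" is the grip in N (left out, the last holds). Time passes only in rows, so rows that do not move let the fingers close. It gives the time, the measured TCP pose, the force, the opening and the grip force at its end, in the units of the state.
- ctrl.get_obs(): the state, without advancing time (a new reading comes with each control period).
- imaging.get_image(name): name is "scene" or "top" or "wrist"; returns a dict with "color" (480x640x3 uint8, blue, green, red), "fx", "fy", "cx", "cy" (pixels), "extrinsics" (4x4, takes a point from world to camera coordinates); the wrist camera has in their place "hand_eye" (4x4, takes a point from camera to tool coordinates, whose origin is the TCP and whose axes are the flange's). Camera axes: x right, y down, z forward; pixel columns grow to the right and rows downward; lengths in m; the calibration is good to about 2 mm. The wrist camera is an equidistant fisheye: a pixel r from the principal point sees the ray r / f radians off the axis. A picture is of the moment at which its call begins: read the wrist's pose just before it. There is no depth.
- ctrl.finish_job(): hands the job in; it is judged then, once.
The state is a dict: "t": time; "q": joint angles; "dq": joint speeds; "effort": joint torques, N m; "tool_pos": TCP position; "tool_rot": TCP orientation; "contact_force": force on the tool from outside, world axes, zero at the start; "wrist_torque": the same for the moment, N m; "opening": finger opening in m; "grip_force": force on a finger pad.
Only numpy, scipy, OpenCV 4.12 (cv2) and the standard library are available. Lean on these libraries where they do the work, as an engineer would, in place of code of your own. Each camera call takes 0.05 s, during which the arm holds its last target. There are 200 camera calls.

## Working session

There is one attempt and no reset: what is moved stays moved. The work goes in short steps, Python scripts to look and compute and a tool call to move; the robot and the scene stay as the last step left them, time stands still between calls to the robot, and variables do not carry over. Pictures are saved under pics/ and viewed, at most 14 in all, crops included, and the job is handed in when it is done.

Besides the shell and the picture viewer there is one more tool, called after "Request:" in YAML: its name, and indented under it one key for each argument. play_rows: Moves the arm, as the interface text tells. Shift numbers are shares of 0.05 m and turn numbers shares of 8 degrees, none past 1 either way. Its arguments: {"type":"object","properties":{"series":{"type":"array"},"force":{"type":"number"}},"required":["series"]}

```bash
mkdir -p pics; ls
python3 - <<'E'
from station import ctrl, imaging
import cv2,numpy as np
for n in("scene","top"):
    d=imaging.get_image(n); cv2.imwrite(f"pics/{n}0.png",d["color"]); print(n,d["fx"],d["fy"],d["cx"],d["cy"]); print(np.round(d["extrinsics"],4).tolist())
o=ctrl.get_obs(); print(o)
E
```

```text
pics
scene 541.7396949896597 541.7396949896597 325.71912919896687 238.1694671615339
[[0.588, 0.8088, -0.012, -0.2798], [0.4653, -0.3503, -0.8129, -0.2759], [-0.6617, 0.4724, -0.5823, 1.9539], [0.0, 0.0, 0.0, 1.0]]
top 460.5013844952448 460.5013844952448 311.0777679422161 235.21431826489015
[[-0.0015, -0.9998, -0.0216, -0.0676], [-0.9943, 0.0038, -0.1062, 0.6178], [0.1063, 0.0213, -0.9941, 0.9378], [0.0, 0.0, 0.0, 1.0]]
{'t': 0.1, 'q': array([ 1.09101959e+00,  5.33136160e-02,  1.61416886e+00, -1.25194165e-06,
        1.47598959e+00, -1.19021285e-01]), 'dq': array([-0.00088749, -0.00176349, -0.00240976, -0.00051565,  0.00343304,
       -0.00039999]), 'effort': array([ 9.88986267e-05, -3.94905889e+01, -3.71363246e+01, -1.14358388e-04,
        3.98601580e-03,  1.64346454e-05]), 'tool_pos': array([0.2203437, 0.5842225, 0.2084646]), 'tool_rot': array([-5.63505791e-01, -3.09007808e+00,  2.82093043e-03]), 'contact_force': array([0.53177067, 1.46224762, 0.1177476 ]), 'wrist_torque': array([ 0.00314291, -0.05843225, -0.01173244]), 'grip_force': 0.0, 'opening': 0.08530164934700474}
```

View pics/top0.png

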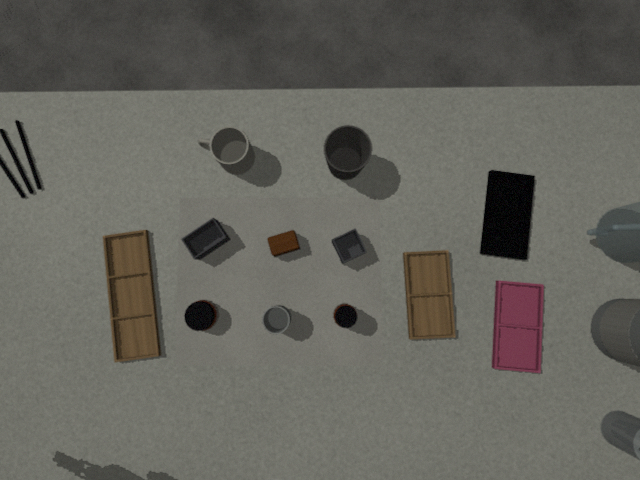

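View pics/scene0.png

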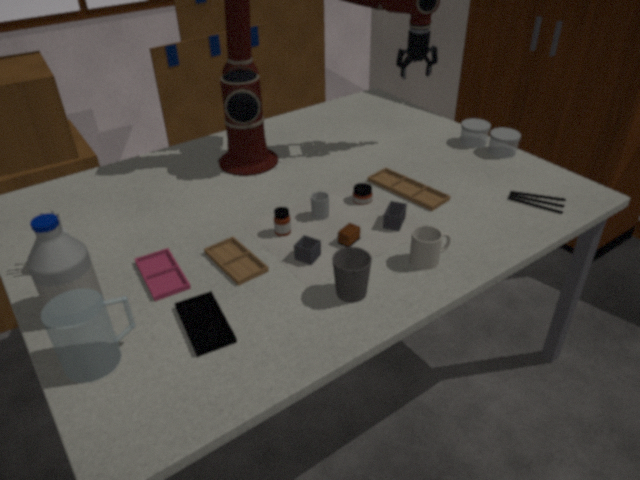

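The top view shows the three-bay tray at left, around (131,296), and the plain two-bay tray at (429,295). Stock, in pixels:
- oblong tub (206,238)
- block (284,243)
- square tub (349,246)
- squat jar (200,315)
- beaker (277,319)
- tall jar (345,315)

The black and pink trays are look-alikes.

Run:
```python
import cv2,numpy as np
im=cv2.imread("pics/top0.png")
for n,(x0,y0,x1,y1) in {"L":(95,220,255,370),"R":(255,220,460,350)}.items():
    s=5 if n=="L" else 3.9
    s=4 if n=="L" else 3.9
    c=im[y0:y1,x0:x1]; c=cv2.resize(c,None,fx=s,fy=s,interpolation=cv2.INTER_CUBIC)
    c=np.clip(255*(c/255.)**.5,0,255).astype(np.uint8)
    for i in range(x0,x1,10): cv2.line(c,(int((i-x0+.5)*s),0),(int((i-x0+.5)*s),6 if i%50 else 16),(0,0,255),1); 
    for i in range(x0,x1,20): cv2.putText(c,str(i),(int((i-x0+.5)*s)-8,26),0,.35,(0,0,255),1)
    for j in range(y0,y1,10): cv2.line(c,(0,int((j-y0+.5)*s)),(8,int((j-y0+.5)*s)),(0,0,255),1); cv2.putText(c,str(j),(10,int((j-y0+.5)*s)+4),0,.35,(0,0,255),1)
    cv2.imwrite(f"pics/crop{n}.png",c); print(c.shape)
```

```text
(600, 640, 3)
(507, 800, 3)
```

View pics/cropL.png

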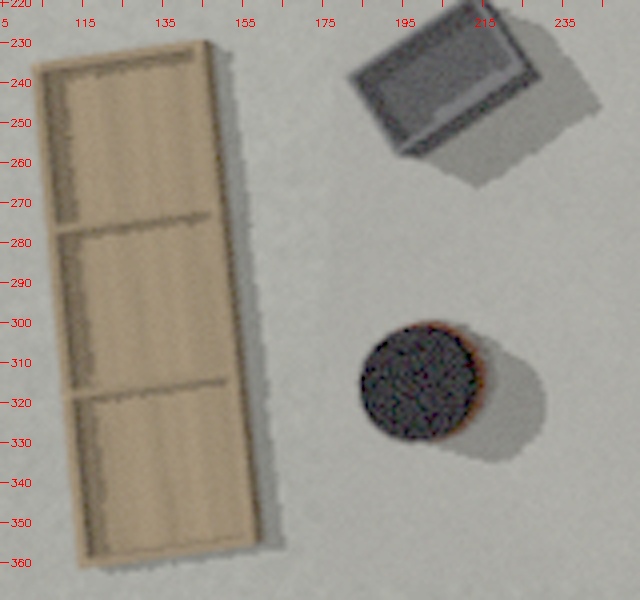

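View pics/cropR.png

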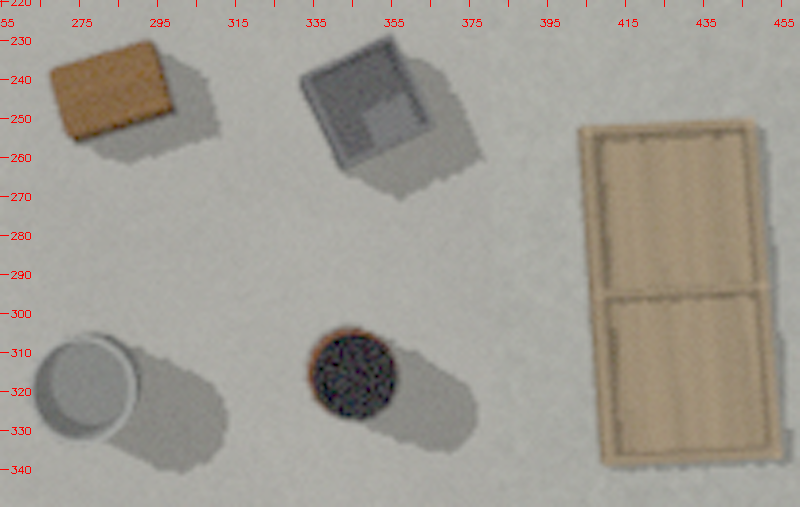

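Crops, read at crop pixels:
- left tray corners (35,66), (207,40), (258,541), (80,566)
- right tray corners (580,128), (754,120), (781,457), (604,465)
- squat lid centre (421,382), tall lid centre (354,375), beaker rim (86,387)
- block top (50,72), (153,40), (172,108), (74,136)
- square tub rim (301,82), (392,40), (430,126), (346,170)

```bash
cat > h.py <<'E'
from station import ctrl, imaging
import numpy as np, cv2
from scipy.spatial.transform import Rotation as R
def ray(p,z,K,E):
    f,cx,cy=K; d=E[:3,:3].T@np.array([(p[0]-cx)/f,(p[1]-cy)/f,1]); c=-E[:3,:3].T@E[:3,3]
    return (c+d*(z-c[2])/d[2])[:2]
def state():
    o=ctrl.get_obs(); r=R.from_rotvec(o["tool_rot"]); M=r.as_matrix()
    print("t",round(o["t"],2),"p",np.round(o["tool_pos"],4),"yaw(y axis)",round(np.degrees(np.arctan2(M[1,1],M[0,1])),2),"tilt z",np.round(M[:,2],3),"open",round(o["opening"],4),"g",round(o["grip_force"],1)," F",np.round(o["contact_force"],1),"q6",round(o["q"][5],2))
    return o,M
def go(x,y,z,yaw=None):
    """tool-axis shifts (units .05) and turn (units 8deg) to reach target; yaw = dir of tool y axis, deg mod 180"""
    o,M=state(); d=np.array([x,y,z])-o["tool_pos"]
    print("shift units in current tool axes",np.round(M.T@d/.05,2))
    if yaw is not None:
        c=np.degrees(np.arctan2(M[1,1],M[0,1])); k=(yaw-c+90)%180-90
        Md=M@R.from_rotvec([0,0,np.radians(-k)]).as_matrix()
        print("turn about tool z, units",round(-k/8,2)," shift in turned axes",np.round(Md.T@d/.05,2))
E
python3 - <<'E'
from h import *
d=imaging.get_image("top"); K=(d["fx"],d["cx"],d["cy"]); E=d["extrinsics"]
L=lambda u,v:(95+u/4-.5,220+v/4-.5); Rr=lambda u,v:(255+u/3.9-.5,220+v/3.9-.5)
def box(n,cs,z,f):
    P=np.array([ray(f(*c),z,K,E) for c in cs]); e=P[[1,2,3,0]]-P
    print(n,"c",P.mean(0).round(4),"len",np.linalg.norm(e,axis=1).round(4),"ang",(np.degrees(np.arctan2(e[:,1],e[:,0]))%180).round(1))
box("t3",[(35,66),(207,40),(258,541),(80,566)],.016,L)
box("t2",[(580,128),(754,120),(781,457),(604,465)],.016,Rr)
box("block",[(50,72),(153,40),(172,108),(74,136)],.042,Rr)
box("sq",[(301,82),(392,40),(430,126),(346,170)],.05,Rr)
for n,c,z,f in [("squat",(421,382),.046,L),("tall",(354,375),.076,Rr),("beaker",(86,387),.07,Rr)]: print(n,ray(f(*c),z,K,E).round(4))
for n,p,z in [("obl",(206,235),.05),("mug",(231,146),.09),("pot",(347,147),.11)]: print(n,ray(p,z,K,E).round(3))
state()
E
```

```text
t3 c [0.494  0.3158] len [0.0942 0.2674 0.0946 0.2666] ang [98.4  7.9 97.9  7.8]
t2 c [ 0.4941 -0.316 ] len [0.0944 0.1802 0.0941 0.1805] ang [92.5  2.7 92.6  2.8]
block c [ 0.602  -0.0114] len [0.0577 0.038  0.0543 0.0368] ang [107.2  15.6 105.8  20.9]
sq c [ 0.5926 -0.1469] len [0.0532 0.0497 0.05   0.0521] ang [114.7  23.1 117.4  26.6]
squat [0.4526 0.1589]
tall [ 0.4533 -0.1373]
beaker [ 0.4469 -0.0011]
obl [0.617 0.149]
mug [0.794 0.092]
pot [ 0.784 -0.142]
t 0.15 p [0.2204 0.5843 0.2086] yaw(y axis) 69.33 tilt z [-0.001 -0.001 -1.   ] open 0.0857 g 0.0  F [-0.5 -0.4 -0.2] q6 -0.12
```

```bash
cat >> h.py <<'E'
def plan(*wps):
    """for each (x,y,z,yaw): turn about tool z (8deg units), then total shift in the turned tool axes (0.05 units)"""
    o,M=state(); p=o["tool_pos"]; cur=np.degrees(np.arctan2(M[1,1],M[0,1]))
    for x,y,z,yaw in wps:
        k=(yaw-cur+90)%180-90; cur+=k; t=np.array([x,y,z]); c,s=np.cos(np.radians(cur)),np.sin(np.radians(cur))
        A=np.array([[s,-c,0],[c,s,0],[0,0,-1]])  # tool x = y cross z, z down
        A[0]=np.cross(A[1],A[2]); print("turn",round(-k/8,2),"shift",np.round(A@(t-p)/.05,2)); p=t
T2=(.494,-.316,2.7); T3=(.494,.3158,7.9)
E
python3 -c "
from h import *
plan((.4526,.1589,.13,92.7),(.4526,.1589,.013,92.7),(.4526,.1589,.13,92.7),(.538,-.3139,.13,92.7),(.538,-.3139,.018,92.7))"
```

```text
t 0.15 p [0.2204 0.5843 0.2086] yaw(y axis) 69.33 tilt z [-0.001 -0.001 -1.   ] open 0.0857 g 0.0  F [-0.5 -0.4 -0.2] q6 -0.12
turn -2.92 shift [-4.24 -8.72  1.57]
turn -0.0 shift [0.   0.   2.34]
turn -0.0 shift [ 0.    0.   -2.34]
turn -0.0 shift [-1.26 -9.53  0.  ]
turn -0.0 shift [0.   0.   2.24]
```

Request:
play_rows:
  series:
    - [1,[0,0,0],[0,0,-0.97]]
    - [1,[0,0,0],[0,0,-0.97]]
    - [1,[0,0,0],[0,0,-0.98]]
    - [1,[-0.42,-0.87,0.1],[0,0,0]]
    - [1,[-0.42,-0.87,0.1],[0,0,0]]
    - [1,[-0.42,-0.87,0.1],[0,0,0]]
    - [1,[-0.42,-0.87,0.1],[0,0,0]]
    - [1,[-0.42,-0.87,0.1],[0,0,0]]
  force: 30

```text
t: 1.15
tool_pos: [0.336, 0.3709, 0.1841]
tool_rot: [0.074, -3.141, 0.0]
contact_force: [0.8, 0.5, -0.1]
opening: 0.0854
grip_force: 0.0
```

Request:
play_rows:
  series:
    - [1,[-0.42,-0.87,0.2],[0,0,0]]
    - [1,[-0.42,-0.87,0.2],[0,0,0]]
    - [1,[-0.42,-0.87,0.2],[0,0,0]]
    - [1,[-0.42,-0.87,0.2],[0,0,0]]
    - [1,[-0.42,-0.87,0.2],[0,0,0]]
    - [1,[0,0,0],[0,0,0]]

```text
t: 1.9
tool_pos: [0.451, 0.1576, 0.1334]
tool_rot: [0.066, -3.139, 0.001]
contact_force: [-0.7, 0.8, 0.2]
opening: 0.0854
grip_force: 0.0
```

```bash
python3 -c "
from h import *
plan((.4526,.1589,.05,92.7),(.4526,.1589,.013,92.7))
d=imaging.get_image('wrist'); print(d['fx'],d['cx'],d['cy'],np.round(d['hand_eye'],3).tolist()); cv2.imwrite('pics/w1.png',d['color'])"
```

```text
t 1.9 p [0.451  0.1576 0.1334] yaw(y axis) 92.41 tilt z [-0.002 -0.001 -1.   ] open 0.0854 g 0.0  F [-0.7  0.8  0.2] q6 -1.43
turn -0.04 shift [-0.03  0.02  1.67]
turn -0.0 shift [0.   0.   0.74]
371.64829954431775 318.68673529286747 233.84484869732762 [[0.001, -0.963, -0.271, 0.069], [1.0, 0.001, 0.001, 0.001], [-0.001, -0.271, 0.963, -0.165], [0.0, 0.0, 0.0, 1.0]]
```

View pics/w1.png

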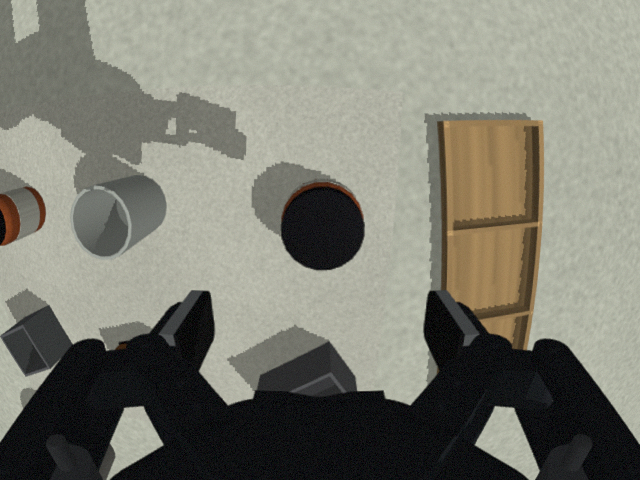

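The wrist view shows the squat lid centred between the fingers at (322,228). The motion tracks well.

Request:
play_rows:
  series:
    - [1,[0,0,0.7],[0,0,0]]
    - [1,[0,0,0.7],[0,0,0]]
    - [1,[0,0,0.6],[0,0,0]]
    - [1,[-0.03,0.02,0.4],[0,0,0]]
    - [1,[0,0,0],[0,0,0]]

```text
t: 2.58
tool_pos: [0.4502, 0.162, 0.0131]
tool_rot: [0.076, -3.137, 0.001]
contact_force: [0.5, -0.7, 0.5]
opening: 0.0853
grip_force: 0.0
```

Request:
play_rows:
  series:
    - [0,[0,0,0],[0,0,0]]
    - [0,[0,0,0],[0,0,0]]
    - [0,[0,0,0],[0,0,0]]
    - [0,[0,0,0],[0,0,0]]
    - [0,[0,0,0],[0,0,0]]
    - [0,[0,0,0],[0,0,0]]

```text
t: 3.32
tool_pos: [0.4533, 0.1617, 0.0167]
tool_rot: [-0.074, 3.139, 0.001]
contact_force: [-3.0, 0.1, 6.2]
opening: 0.0578
grip_force: 31.4
```

Request:
play_rows:
  series:
    - [0,[0,0,-0.1],[0,0,0]]
    - [0,[0,0,-0.3],[0,0,0]]
    - [0,[0,0,-0.5],[0,0,0]]
    - [0,[0,0,-0.5],[0,0,0]]
    - [0,[0,0,-0.5],[0,0,0]]
    - [0,[0,0,-0.4],[0,0,0]]
    - [0,[0,0,0],[0,0,0]]

```text
t: 4.2
tool_pos: [0.4539, 0.1614, 0.1325]
tool_rot: [-0.073, 3.135, 0.001]
contact_force: [0.6, 0.1, -1.7]
opening: 0.0574
grip_force: 32.5
```

```bash
python3 -c "
from h import *
d=imaging.get_image('wrist'); cv2.imwrite('pics/w2.png',d['color'])
plan((.538,-.3139,.13,92.7),(.538,-.3139,.018,92.7))"
```

```text
t 4.25 p [0.4529 0.1612 0.1308] yaw(y axis) 92.68 tilt z [ 0.002  0.    -1.   ] open 0.0573 g 32.4  F [-0.2 -0.8 -1.3] q6 -1.43
turn -0.0 shift [-1.25 -9.57  0.02]
turn -0.0 shift [0.   0.   2.24]
```

View pics/w2.png

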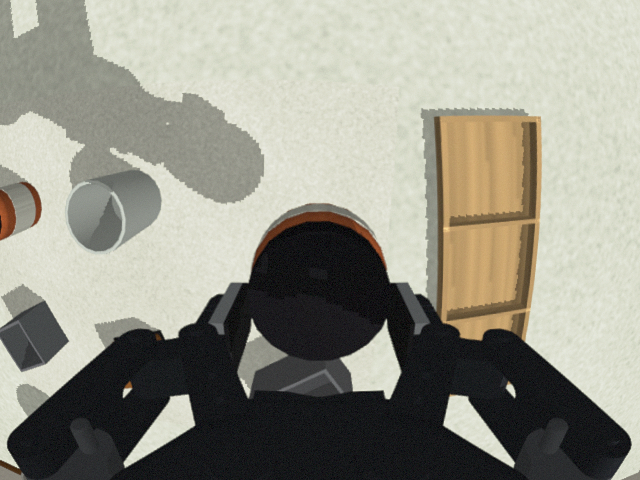

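Squat jar is held by the lid, upright and centred at (318,290).

Request:
play_rows:
  series:
    - [0,[-0.05,-0.4,0],[0,0,0]]
    - [0,[-0.1,-0.7,0],[0,0,0]]
    - [0,[-0.1,-0.8,0],[0,0,0]]
    - [0,[-0.1,-0.8,0],[0,0,0]]
    - [0,[-0.1,-0.8,0],[0,0,0]]
    - [0,[-0.1,-0.8,0],[0,0,0]]
    - [0,[-0.1,-0.8,0],[0,0,0]]
    - [0,[-0.1,-0.8,0],[0,0,0]]

```text
t: 5.25
tool_pos: [0.5027, -0.1328, 0.1281]
tool_rot: [0.073, -3.139, -0.002]
contact_force: [0.7, -0.1, -1.8]
opening: 0.0578
grip_force: 32.5
```

Request:
play_rows:
  series:
    - [0,[-0.1,-0.8,0],[0,0,0]]
    - [0,[-0.1,-0.8,0],[0,0,0]]
    - [0,[-0.1,-0.8,0],[0,0,0]]
    - [0,[-0.1,-0.7,0],[0,0,0]]
    - [0,[-0.1,-0.4,0],[0,0,0]]
    - [0,[0,0,0],[0,0,0]]
    - [0,[0,0,0],[0,0,0]]

```text
t: 6.12
tool_pos: [0.5364, -0.3042, 0.129]
tool_rot: [0.075, -3.14, -0.002]
contact_force: [-0.3, 0.9, -1.4]
opening: 0.0572
grip_force: 32.6
```

```bash
python3 -c "
from h import *
plan((.538,-.3139,.03,92.7),(.538,-.3139,.018,92.7))"
```

```text
t 6.12 p [ 0.5364 -0.3042  0.129 ] yaw(y axis) 92.73 tilt z [-0.001  0.001 -1.   ] open 0.0572 g 32.6  F [-0.3  0.9 -1.4] q6 -2.26
turn 0.0 shift [-0.02 -0.19  1.98]
turn -0.0 shift [0.   0.   0.24]
```

Request:
play_rows:
  series:
    - [0,[-0.02,-0.19,0.3],[0,0,0]]
    - [0,[0,0,0.6],[0,0,0]]
    - [0,[0,0,0.6],[0,0,0]]
    - [0,[0,0,0.4],[0,0,0]]
    - [0,[0,0,0.15],[0,0,0]]
    - [0,[0,0,0.05],[0,0,0]]
    - [0,[0,0,0],[0,0,0]]

```text
t: 7.0
tool_pos: [0.5389, -0.3154, 0.0257]
tool_rot: [-0.074, 3.139, -0.002]
contact_force: [1.1, 0.4, -1.2]
opening: 0.0573
grip_force: 32.6
```

Request:
play_rows:
  series:
    - [0,[0,0,0.04],[0,0,0]]
    - [0,[0,0,0.04],[0,0,0]]
    - [0,[0,0,0],[0,0,0]]
    - [0,[0,0,0],[0,0,0]]

```text
t: 7.5
tool_pos: [0.5383, -0.315, 0.0209]
tool_rot: [-0.074, 3.14, -0.001]
contact_force: [-0.1, -0.7, -1.1]
opening: 0.0577
grip_force: 32.6
```

Request:
play_rows:
  series:
    - [0,[0,0,0.03],[0,0,0]]
    - [0,[0,0,0.03],[0,0,0]]
    - [0,[0,0,0],[0,0,0]]

```text
t: 7.88
tool_pos: [0.5384, -0.3151, 0.0206]
tool_rot: [0.074, -3.14, -0.0]
contact_force: [-5.9, 4.1, 13.1]
opening: 0.0574
grip_force: 34.4
```

```bash
python3 -c "
from h import *
for i in range(3): state(); imaging.get_image('top')"
```

```text
t 7.88 p [ 0.5384 -0.3151  0.0206] yaw(y axis) 92.7 tilt z [-0.001  0.    -1.   ] open 0.0574 g 34.4  F [-5.9  4.1 13.1] q6 -2.27
t 7.92 p [ 0.5384 -0.3151  0.0206] yaw(y axis) 92.7 tilt z [-0.001  0.    -1.   ] open 0.0576 g 34.4  F [-6.2  4.1 14.1] q6 -2.27
t 7.97 p [ 0.5384 -0.3151  0.0207] yaw(y axis) 92.7 tilt z [-0.001  0.    -1.   ] open 0.0572 g 34.4  F [-6.8  4.1 13.4] q6 -2.27
```

Seated (about 13 N). Release and lift.

Request:
play_rows:
  series:
    - [0.85,[0,0,0],[0,0,0]]
    - [0.85,[0,0,0],[0,0,0]]
    - [0.85,[0,0,0],[0,0,0]]
    - [0.9,[0,0,-0.3],[0,0,0]]
    - [0.9,[0,0,-0.6],[0,0,0]]
    - [0.9,[0,0,-0.8],[0,0,0]]
    - [1,[0,0,-0.6],[0,0,0]]
    - [1,[0,0,0],[0,0,0]]

```text
t: 9.02
tool_pos: [0.5403, -0.3164, 0.1375]
tool_rot: [-0.074, 3.134, -0.008]
contact_force: [0.1, 0.4, -0.6]
opening: 0.0856
grip_force: 0.0
```

```bash
python3 -c "
from h import *
plan((.4533,-.1373,.13,97.9),(.4533,-.1373,.022,97.9),(.4533,-.1373,.13,97.9),(.494,.3158,.13,97.9))
d=imaging.get_image('wrist'); cv2.imwrite('pics/w3.png',d['color'])"
```

```text
t 9.03 p [ 0.5403 -0.3164  0.1375] yaw(y axis) 92.69 tilt z [ 0.006 -0.005 -1.   ] open 0.0856 g 0.0  F [ 0.1  0.4 -0.6] q6 -2.27
turn -0.65 shift [1.23 3.79 0.15]
turn -0.0 shift [0.   0.   2.16]
turn -0.0 shift [ 0.    0.   -2.16]
turn -0.0 shift [-2.05  8.86  0.  ]
```

View pics/w3.png

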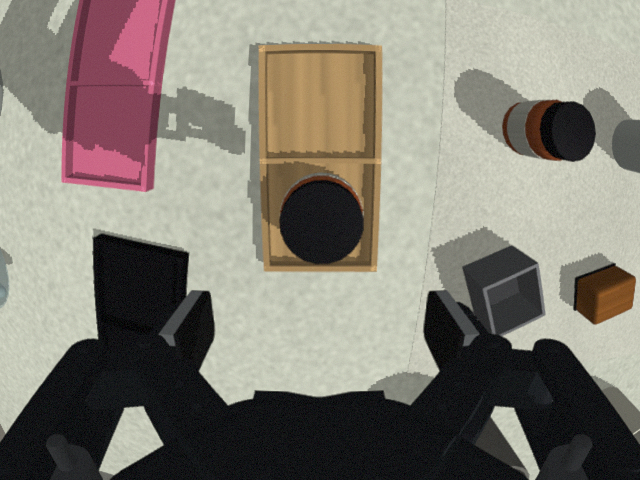

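The squat jar sits flat and centred in the far bay of the two-bay tray (322,220). Next, the tall jar.

Request:
play_rows:
  series:
    - [1,[0,0,0],[0,0,-0.65]]
    - [1,[0.24,0.76,0.03],[0,0,0]]
    - [1,[0.24,0.76,0.03],[0,0,0]]
    - [1,[0.25,0.76,0.03],[0,0,0]]
    - [1,[0.25,0.76,0.03],[0,0,0]]
    - [1,[0.25,0.75,0.03],[0,0,0]]
    - [1,[0,0,0],[0,0,0]]
    - [1,[0,0,0],[0,0,0]]

```text
t: 10.07
tool_pos: [0.451, -0.1357, 0.1244]
tool_rot: [0.216, -3.133, -0.0]
contact_force: [1.1, -0.0, 1.2]
opening: 0.0854
grip_force: 0.0
```

```bash
python3 -c "
from h import *
plan((.4533,-.1373,.022,97.9))"
```

```text
t 10.07 p [ 0.451  -0.1357  0.1244] yaw(y axis) 97.9 tilt z [-0.001  0.    -1.   ] open 0.0854 g 0.0  F [ 1.1 -0.   1.2] q6 -2.16
turn -0.0 shift [-0.04 -0.04  2.05]
```

Request:
play_rows:
  series:
    - [1,[-0.04,-0.04,0.5],[0,0,0]]
    - [1,[0,0,0.6],[0,0,0]]
    - [1,[0,0,0.6],[0,0,0]]
    - [1,[0,0,0.35],[0,0,0]]
    - [0,[0,0,0],[0,0,0]]
    - [0,[0,0,0],[0,0,0]]
    - [0,[0,0,0],[0,0,0]]
    - [0,[0,0,0],[0,0,0]]

```text
t: 11.08
tool_pos: [0.4548, -0.1381, 0.0244]
tool_rot: [-0.216, 3.131, -0.003]
contact_force: [0.3, -0.3, 4.2]
opening: 0.0456
grip_force: 30.9
```

Request:
play_rows:
  series:
    - [0,[0,0,0],[0,0,0]]
    - [0,[0,0,0],[0,0,0]]
    - [0,[0,0,-0.1],[0,0,0]]
    - [0,[0,0,-0.4],[0,0,0]]
    - [0,[0,0,-0.6],[0,0,0]]
    - [0,[0,0,-0.6],[0,0,0]]
    - [0,[0,0,-0.6],[0,0,0]]
    - [0,[0,0,0],[0,0,0]]

```text
t: 12.08
tool_pos: [0.4549, -0.1378, 0.1399]
tool_rot: [-0.216, 3.13, -0.004]
contact_force: [-0.2, -0.0, -1.6]
opening: 0.0456
grip_force: 31.0
```

```bash
python3 -c "
from h import *
plan((.494,.3158,.137,97.9))"
```

```text
t 12.07 p [ 0.4549 -0.1378  0.1399] yaw(y axis) 97.9 tilt z [ 0.005 -0.002 -1.   ] open 0.0456 g 31.0  F [-0.2 -0.  -1.6] q6 -2.16
turn -0.0 shift [-2.02  8.88  0.06]
```

Request:
play_rows:
  series:
    - [0,[-0.1,0.4,0],[0,0,0]]
    - [0,[-0.18,0.8,0],[0,0,0]]
    - [0,[-0.18,0.8,0],[0,0,0]]
    - [0,[-0.18,0.8,0],[0,0,0]]
    - [0,[-0.18,0.8,0],[0,0,0]]
    - [0,[-0.18,0.8,0],[0,0,0]]
    - [0,[-0.18,0.8,0],[0,0,0]]
    - [0,[-0.18,0.8,0],[0,0,0]]

```text
t: 13.08
tool_pos: [0.4781, 0.1704, 0.135]
tool_rot: [0.216, -3.131, 0.001]
contact_force: [0.2, 0.0, -1.6]
opening: 0.0457
grip_force: 31.1
```

Request:
play_rows:
  series:
    - [0,[-0.18,0.8,0],[0,0,0]]
    - [0,[-0.18,0.8,0],[0,0,0]]
    - [0,[-0.18,0.8,0],[0,0,0]]
    - [0,[-0.1,0.48,0],[0,0,0]]
    - [0,[0,0,0],[0,0,0]]
    - [0,[0,0,0],[0,0,0]]

```text
t: 13.82
tool_pos: [0.4907, 0.3153, 0.1358]
tool_rot: [0.216, -3.132, 0.002]
contact_force: [0.5, -0.2, -1.2]
opening: 0.0456
grip_force: 31.2
```

```bash
python3 -c "
from h import *
plan((.494,.3158,.028,97.9))"
```

```text
t 13.82 p [0.4907 0.3153 0.1358] yaw(y axis) 97.88 tilt z [-0.003 -0.002 -1.   ] open 0.0456 g 31.2  F [ 0.5 -0.2 -1.2] q6 -1.26
turn -0.0 shift [-0.07  0.    2.16]
```

Request:
play_rows:
  series:
    - [0,[-0.04,0,0.4],[0,0,0]]
    - [0,[-0.02,0,0.6],[0,0,0]]
    - [0,[0,0,0.6],[0,0,0]]
    - [0,[0,0,0.35],[0,0,0]]
    - [0,[0,0,0.1],[0,0,0]]
    - [0,[0,0,0.05],[0,0,0]]
    - [0,[0,0,0],[0,0,0]]
    - [0,[0,0,0],[0,0,0]]

```text
t: 14.82
tool_pos: [0.4953, 0.317, 0.0337]
tool_rot: [-0.216, 3.132, 0.001]
contact_force: [0.6, -0.5, -2.1]
opening: 0.0455
grip_force: 31.2
```

Request:
play_rows:
  series:
    - [0,[0,0,0.03],[0,0,0]]
    - [0,[0,0,0],[0,0,0]]

```text
t: 15.08
tool_pos: [0.4946, 0.3167, 0.0312]
tool_rot: [-0.216, 3.134, 0.0]
contact_force: [-0.1, 0.4, -1.3]
opening: 0.0456
grip_force: 31.2
```

Request:
play_rows:
  series:
    - [0,[0,0,0.03],[0,0,0]]
    - [0,[0,0,0.02],[0,0,0]]
    - [0,[0,0,0],[0,0,0]]

```text
t: 15.45
tool_pos: [0.4946, 0.3166, 0.0285]
tool_rot: [0.216, -3.134, 0.0]
contact_force: [-0.8, 0.1, -0.8]
opening: 0.0457
grip_force: 31.2
```

Request:
play_rows:
  series:
    - [0,[0,0,0.02],[0,0,0]]
    - [0,[0,0,0.02],[0,0,0]]
    - [0,[0,0,0],[0,0,0]]

```text
t: 15.82
tool_pos: [0.4955, 0.3168, 0.0284]
tool_rot: [-0.216, 3.133, -0.0]
contact_force: [-0.6, -2.5, 7.2]
opening: 0.0458
grip_force: 32.0
```

Request:
play_rows:
  series:
    - [0.8,[0,0,0],[0,0,0]]
    - [0.8,[0,0,0],[0,0,0]]
    - [0.8,[0,0,0],[0,0,0]]
    - [0.8,[0,0,-0.3],[0,0,0]]
    - [0.8,[0,0,-0.6],[0,0,0]]
    - [0.9,[0,0,-0.8],[0,0,0]]
    - [1,[0,0,-0.4],[0,0,0]]
    - [1,[0,0,0],[0,0,0]]

```text
t: 16.82
tool_pos: [0.4959, 0.3173, 0.134]
tool_rot: [-0.216, 3.13, 0.003]
contact_force: [-0.7, -0.6, -0.1]
opening: 0.0853
grip_force: 0.0
```

```bash
python3 -c "
from h import *
plan((.4469,-.0011,.13,92.7))
d=imaging.get_image('wrist'); cv2.imwrite('pics/w4.png',d['color'])"
```

```text
t 16.82 p [0.4959 0.3173 0.134 ] yaw(y axis) 97.89 tilt z [ 0.004  0.002 -1.   ] open 0.0853 g 0.0  F [-0.7 -0.6 -0.1] q6 -1.27
turn 0.65 shift [ 1.28 -6.31  0.08]
```

View pics/w4.png

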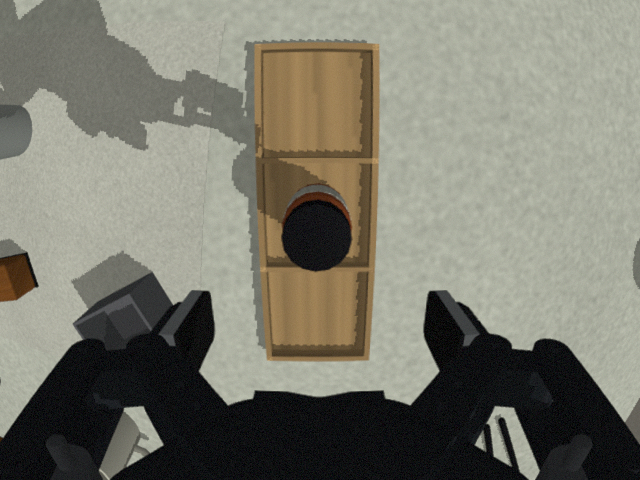

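The tall jar stands upright in the middle bay, lid at (317,235). Next, the beaker.

Request:
play_rows:
  series:
    - [1,[0,0,0],[0,0,0.65]]
    - [1,[0.18,-0.9,0],[0,0,0]]
    - [1,[0.18,-0.9,0],[0,0,0]]
    - [1,[0.18,-0.9,0],[0,0,0]]
    - [1,[0.18,-0.9,0],[0,0,0]]
    - [1,[0.18,-0.9,0],[0,0,0]]
    - [1,[0.18,-0.9,0],[0,0,0]]
    - [1,[0.2,-0.91,0],[0,0,0]]

```text
t: 17.88
tool_pos: [0.4437, -0.0026, 0.1293]
tool_rot: [0.074, -3.137, -0.001]
contact_force: [0.4, -0.8, -0.3]
opening: 0.0854
grip_force: 0.0
```

Request:
play_rows:
  series:
    - [1,[0,0,0],[0,0,0]]
    - [1,[0,0,0],[0,0,0]]

```text
t: 18.12
tool_pos: [0.4446, -0.0011, 0.1301]
tool_rot: [0.073, -3.138, -0.002]
contact_force: [-0.6, -0.3, 0.2]
opening: 0.0857
grip_force: 0.0
```

```bash
python3 -c "
from h import *
plan((.4469,-.0011,.025,92.7))"
```

```text
t 18.12 p [ 0.4446 -0.0011  0.1301] yaw(y axis) 92.66 tilt z [-0.003  0.001 -1.   ] open 0.0857 g 0.0  F [-0.6 -0.3  0.2] q6 -1.79
turn -0.0 shift [-0.05 -0.    2.1 ]
```

Request:
play_rows:
  series:
    - [1,[-0.05,0,0.5],[0,0,0]]
    - [1,[0,0,0.6],[0,0,0]]
    - [1,[0,0,0.6],[0,0,0]]
    - [1,[0,0,0.4],[0,0,0]]
    - [0,[0,0,0],[0,0,0]]
    - [0,[0,0,0],[0,0,0]]
    - [0,[0,0,0],[0,0,0]]
    - [0,[0,0,0],[0,0,0]]
  force: 25

```text
t: 19.12
tool_pos: [0.4486, -0.0014, 0.0274]
tool_rot: [-0.074, 3.139, -0.0]
contact_force: [-0.0, -0.2, 0.0]
opening: 0.0556
grip_force: 26.5
```

Request:
play_rows:
  series:
    - [0,[0,0,0],[0,0,0]]
    - [0,[0,0,0],[0,0,0]]
    - [0,[0,0,-0.1],[0,0,0]]
    - [0,[0,0,-0.4],[0,0,0]]
    - [0,[0,0,-0.6],[0,0,0]]
    - [0,[0,0,-0.6],[0,0,0]]
    - [0,[0,0,-0.6],[0,0,0]]
    - [0,[0,0,0],[0,0,0]]

```text
t: 20.12
tool_pos: [0.4499, -0.0017, 0.1447]
tool_rot: [-0.074, 3.135, -0.002]
contact_force: [0.4, -0.2, -1.3]
opening: 0.0555
grip_force: 26.7
```

```bash
python3 -c "
from h import *
plan((.4502,-.3181,.137,92.7))"
```

```text
t 20.12 p [ 0.4499 -0.0017  0.1447] yaw(y axis) 92.69 tilt z [ 0.006 -0.001 -1.   ] open 0.0555 g 26.7  F [ 0.4 -0.2 -1.3] q6 -1.79
turn -0.0 shift [ 0.29 -6.32  0.15]
```

Request:
play_rows:
  series:
    - [0,[0.02,-0.4,0],[0,0,0]]
    - [0,[0.04,-0.8,0],[0,0,0]]
    - [0,[0.04,-0.8,0],[0,0,0]]
    - [0,[0.04,-0.8,0],[0,0,0]]
    - [0,[0.04,-0.8,0],[0,0,0]]
    - [0,[0.04,-0.8,0],[0,0,0]]
    - [0,[0.04,-0.8,0],[0,0,0]]
    - [0,[0.03,-0.8,0],[0,0,0]]

```text
t: 21.12
tool_pos: [0.4466, -0.3024, 0.1397]
tool_rot: [0.073, -3.139, -0.003]
contact_force: [0.6, 0.1, -0.4]
opening: 0.0552
grip_force: 26.7
```

Request:
play_rows:
  series:
    - [0,[0,-0.32,0],[0,0,0]]
    - [0,[0,0,0],[0,0,0]]
    - [0,[0,0,0],[0,0,0]]

```text
t: 21.5
tool_pos: [0.4481, -0.3164, 0.1409]
tool_rot: [0.075, -3.14, -0.002]
contact_force: [-0.4, -0.3, -0.7]
opening: 0.0555
grip_force: 26.8
```

```bash
python3 -c "
from h import *
plan((.4502,-.3181,.032,92.7))"
```

```text
t 21.5 p [ 0.4481 -0.3164  0.1409] yaw(y axis) 92.74 tilt z [-0.001  0.001 -1.   ] open 0.0555 g 26.8  F [-0.4 -0.3 -0.7] q6 -2.37
turn 0.0 shift [-0.04 -0.04  2.18]
```

Request:
play_rows:
  series:
    - [0,[-0.04,-0.04,0.4],[0,0,0]]
    - [0,[0,0,0.6],[0,0,0]]
    - [0,[0,0,0.6],[0,0,0]]
    - [0,[0,0,0.4],[0,0,0]]
    - [0,[0,0,0.1],[0,0,0]]
    - [0,[0,0,0.05],[0,0,0]]
    - [0,[0,0,0],[0,0,0]]
    - [0,[0,0,0],[0,0,0]]

```text
t: 22.5
tool_pos: [0.451, -0.3203, 0.0353]
tool_rot: [-0.074, 3.139, -0.002]
contact_force: [-0.0, 0.7, 0.4]
opening: 0.0552
grip_force: 26.8
```

Request:
play_rows:
  series:
    - [0,[0,0,0.03],[0,0,0]]
    - [0,[0,0,0.02],[0,0,0]]
    - [0,[0,0,0],[0,0,0]]

```text
t: 22.88
tool_pos: [0.4503, -0.3196, 0.0315]
tool_rot: [0.074, -3.141, -0.0]
contact_force: [-0.3, 0.3, -0.8]
opening: 0.0553
grip_force: 26.8
```

Request:
play_rows:
  series:
    - [0,[0,0,0.02],[0,0,0]]
    - [0,[0,0,0.02],[0,0,0]]
    - [0,[0,0,0],[0,0,0]]

```text
t: 23.25
tool_pos: [0.4507, -0.3198, 0.031]
tool_rot: [-0.074, 3.141, 0.0]
contact_force: [-2.5, 3.3, 7.7]
opening: 0.0553
grip_force: 27.3
```

Request:
play_rows:
  series:
    - [0.85,[0,0,0],[0,0,0]]
    - [0.85,[0,0,0],[0,0,0]]
    - [0.85,[0,0,0],[0,0,0]]
    - [0.85,[0,0,-0.3],[0,0,0]]
    - [0.85,[0,0,-0.6],[0,0,0]]
    - [0.9,[0,0,-0.8],[0,0,0]]
    - [1,[0,0,-0.4],[0,0,0]]
    - [1,[0,0,0],[0,0,0]]

```text
t: 24.25
tool_pos: [0.4514, -0.3206, 0.1369]
tool_rot: [-0.074, 3.138, -0.005]
contact_force: [-0.4, 0.2, -0.8]
opening: 0.0856
grip_force: 0.0
```

```bash
python3 -c "
from h import *
plan((.5926,-.1469,.13,115.5))
d=imaging.get_image('wrist'); cv2.imwrite('pics/w5.png',d['color'])"
```

```text
t 24.25 p [ 0.4514 -0.3206  0.1369] yaw(y axis) 92.69 tilt z [ 0.003 -0.003 -1.   ] open 0.0856 g 0.0  F [-0.4  0.2 -0.8] q6 -2.37
turn -2.85 shift [-4.04  1.92  0.14]
```

View pics/w5.png

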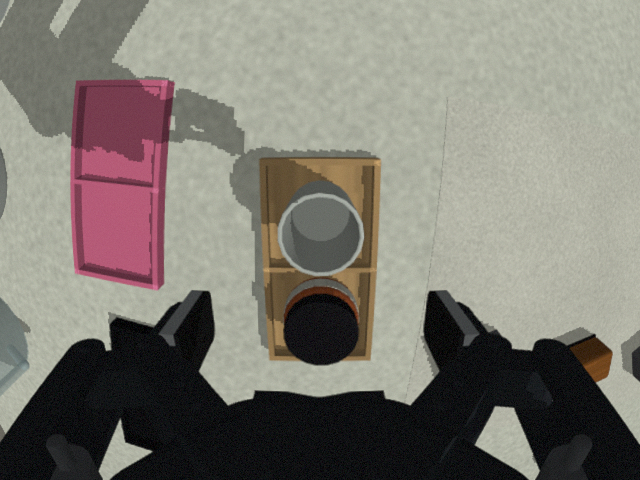

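Both are fine in the two-bay tray: beaker (320,235), squat jar (321,328). Now the square tub.

Request:
play_rows:
  series:
    - [1,[0,0,0],[0,0,-0.95]]
    - [1,[0,0,0],[0,0,-0.95]]
    - [1,[0,0,0],[0,0,-0.95]]
    - [1,[-0.8,0.38,0],[0,0,0]]
    - [1,[-0.8,0.38,0],[0,0,0]]
    - [1,[-0.8,0.38,0],[0,0,0]]
    - [1,[-0.8,0.38,0],[0,0,0]]
    - [1,[-0.8,0.38,0],[0,0,0]]

```text
t: 25.3
tool_pos: [0.5894, -0.1461, 0.1318]
tool_rot: [0.692, -3.061, -0.004]
contact_force: [1.4, 0.3, -0.3]
opening: 0.0855
grip_force: 0.0
```

Request:
play_rows:
  series:
    - [1,[0,0,0],[0,0,0]]
    - [1,[0,0,0],[0,0,0]]

```text
t: 25.55
tool_pos: [0.5888, -0.1476, 0.1326]
tool_rot: [0.693, -3.061, -0.002]
contact_force: [0.9, 0.1, -0.6]
opening: 0.0853
grip_force: 0.0
```

```bash
python3 -c "
from h import *
plan((.5926,-.1469,.016,115.5))
d=imaging.get_image('wrist'); cv2.imwrite('pics/w6.png',d['color'])"
```

```text
t 25.55 p [ 0.5888 -0.1476  0.1326] yaw(y axis) 115.5 tilt z [-0.003  0.001 -1.   ] open 0.0853 g 0.0  F [ 0.9  0.1 -0.6] q6 -2.38
turn 0.0 shift [-0.07 -0.02  2.33]
```

View pics/w6.png

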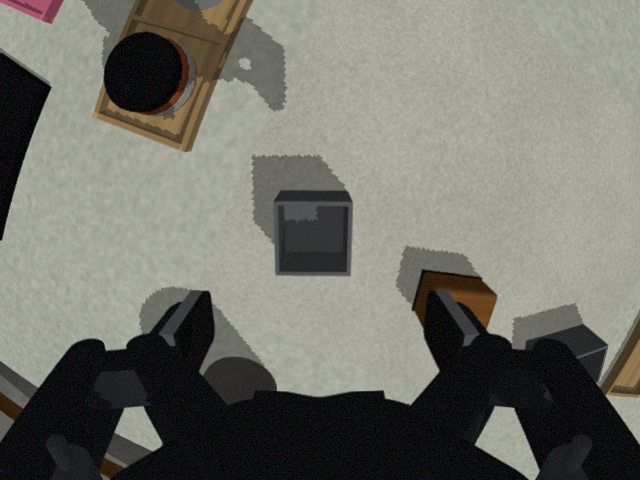

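Tub is square to the fingers, centred at column 314, so 3 mm towards −y. Correct and grip.

Request:
play_rows:
  series:
    - [1,[-0.07,-0.05,0.5],[0,0,0]]
    - [1,[0,0,0.7],[0,0,0]]
    - [1,[0,0,0.7],[0,0,0]]
    - [1,[0,0,0.4],[0,0,0]]
    - [0,[0,0,0],[0,0,0]]
    - [0,[0,0,0],[0,0,0]]
    - [0,[0,0,0],[0,0,0]]
    - [0,[0,0,0],[0,0,0]]

```text
t: 26.6
tool_pos: [0.5954, -0.149, 0.0212]
tool_rot: [-0.693, 3.062, -0.003]
contact_force: [0.4, 0.1, 3.5]
opening: 0.0527
grip_force: 26.6
```

Request:
play_rows:
  series:
    - [0,[0,0,0],[0,0,0]]
    - [0,[0,0,0],[0,0,0]]
    - [0,[0,0,-0.1],[0,0,0]]
    - [0,[0,0,-0.5],[0,0,0]]
    - [0,[0,0,-0.7],[0,0,0]]
    - [0,[0,0,-0.7],[0,0,0]]
    - [0,[0,0,-0.6],[0,0,0]]
    - [0,[0,0,0],[0,0,0]]

```text
t: 27.6
tool_pos: [0.5959, -0.1491, 0.1525]
tool_rot: [-0.692, 3.06, -0.005]
contact_force: [0.2, -0.1, -1.0]
opening: 0.053
grip_force: 26.5
```

```bash
python3 -c "
from h import *
plan((.5812,.3279,.14,97.9))"
```

```text
t 27.6 p [ 0.5959 -0.1491  0.1525] yaw(y axis) 115.49 tilt z [ 0.005 -0.002 -1.   ] open 0.053 g 26.5  F [ 0.2 -0.1 -1. ] q6 -2.38
turn 2.2 shift [-1.02  9.49  0.25]
```

Request:
play_rows:
  series:
    - [0,[0,0,0],[0,0,0.7]]
    - [0,[0,0,0],[0,0,0.8]]
    - [0,[0,0,0],[0,0,0.7]]
    - [0,[-0.05,0.5,0],[0,0,0]]
    - [0,[-0.08,0.8,0],[0,0,0]]
    - [0,[-0.09,0.8,0],[0,0,0]]
    - [0,[-0.09,0.8,0],[0,0,0]]
    - [0,[-0.09,0.8,0],[0,0,0]]

```text
t: 28.6
tool_pos: [0.587, 0.0388, 0.1467]
tool_rot: [0.216, -3.13, -0.001]
contact_force: [-0.2, -0.7, 0.0]
opening: 0.0526
grip_force: 26.5
```

Request:
play_rows:
  series:
    - [0,[-0.09,0.8,0],[0,0,0]]
    - [0,[-0.09,0.8,0],[0,0,0]]
    - [0,[-0.09,0.8,0],[0,0,0]]
    - [0,[-0.09,0.8,0],[0,0,0]]
    - [0,[-0.09,0.8,0],[0,0,0]]
    - [0,[-0.09,0.8,0],[0,0,0]]
    - [0,[-0.08,0.79,0],[0,0,0]]
    - [0,[0,0,0],[0,0,0]]

```text
t: 29.6
tool_pos: [0.5792, 0.3203, 0.1466]
tool_rot: [0.221, -3.13, 0.002]
contact_force: [-0.2, -0.3, -0.9]
opening: 0.0531
grip_force: 26.5
```

Request:
play_rows:
  series:
    - [0,[0,0,0],[0,0,0]]

```text
t: 29.72
tool_pos: [0.5801, 0.3178, 0.1475]
tool_rot: [0.216, -3.131, 0.002]
contact_force: [-0.4, 0.4, -0.9]
opening: 0.0529
grip_force: 26.5
```

```bash
python3 -c "
from h import *
plan((.5812,.3279,.026,97.9))"
```

```text
t 29.73 p [0.5801 0.3178 0.1475] yaw(y axis) 97.9 tilt z [-0.003 -0.002 -1.   ] open 0.0529 g 26.5  F [-0.4  0.4 -0.9] q6 -1.32
turn -0.0 shift [-0.05  0.2   2.43]
```

Request:
play_rows:
  series:
    - [0,[-0.03,0.2,0.4],[0,0,0]]
    - [0,[0,0,0.7],[0,0,0]]
    - [0,[0,0,0.7],[0,0,0]]
    - [0,[0,0,0.4],[0,0,0]]
    - [0,[0,0,0.15],[0,0,0]]
    - [0,[0,0,0.05],[0,0,0]]
    - [0,[0,0,0],[0,0,0]]
    - [0,[0,0,0],[0,0,0]]

```text
t: 30.72
tool_pos: [0.5821, 0.3291, 0.0311]
tool_rot: [-0.216, 3.132, 0.001]
contact_force: [-0.3, -0.7, 0.3]
opening: 0.0527
grip_force: 26.6
```

Request:
play_rows:
  series:
    - [0,[0,0,0.03],[0,0,0]]
    - [0,[0,0,0.02],[0,0,0]]
    - [0,[0,0,0],[0,0,0]]

```text
t: 31.1
tool_pos: [0.581, 0.3286, 0.027]
tool_rot: [0.216, -3.134, 0.0]
contact_force: [0.3, 0.9, 0.4]
opening: 0.0528
grip_force: 26.6
```

Request:
play_rows:
  series:
    - [0,[0,0,0.02],[0,0,0]]
    - [0,[0,0,0.02],[0,0,0]]
    - [0,[0,0,0],[0,0,0]]

```text
t: 31.48
tool_pos: [0.5812, 0.3287, 0.0253]
tool_rot: [0.216, -3.134, 0.0]
contact_force: [-1.1, -1.3, 1.1]
opening: 0.0527
grip_force: 26.7
```

Request:
play_rows:
  series:
    - [0,[0,0,0.02],[0,0,0]]
    - [0,[0,0,0],[0,0,0]]

```text
t: 31.72
tool_pos: [0.5813, 0.3287, 0.0253]
tool_rot: [0.216, -3.134, 0.0]
contact_force: [-2.9, -1.9, 5.3]
opening: 0.0527
grip_force: 27.2
```

Request:
play_rows:
  series:
    - [0.85,[0,0,0],[0,0,0]]
    - [0.85,[0,0,0],[0,0,0]]
    - [0.85,[0,0,0],[0,0,0]]
    - [0.85,[0,0,-0.3],[0,0,0]]
    - [0.85,[0,0,-0.6],[0,0,0]]
    - [0.9,[0,0,-0.8],[0,0,0]]
    - [1,[0,0,-0.5],[0,0,0]]
    - [1,[0,0,0],[0,0,0]]

```text
t: 32.72
tool_pos: [0.5833, 0.3296, 0.1385]
tool_rot: [-0.216, 3.127, 0.004]
contact_force: [0.2, 1.5, -0.2]
opening: 0.0853
grip_force: 0.0
```

```bash
python3 -c "
from h import *
plan((.602,-.0114,.13,106.5))"
```

```text
t 32.73 p [0.5833 0.3296 0.1385] yaw(y axis) 97.89 tilt z [ 0.007  0.003 -1.   ] open 0.0853 g 0.0  F [ 0.2  1.5 -0.2] q6 -1.31
turn -1.08 shift [ 1.58 -6.65  0.17]
```

Request:
play_rows:
  series:
    - [1,[0,0,0],[0,0,-0.54]]
    - [1,[0,0,0],[0,0,-0.54]]
    - [1,[0.2,-0.85,0],[0,0,0]]
    - [1,[0.2,-0.85,0],[0,0,0]]
    - [1,[0.2,-0.85,0],[0,0,0]]
    - [1,[0.2,-0.85,0],[0,0,0]]
    - [1,[0.2,-0.85,0],[0,0,0]]
    - [1,[0.2,-0.8,0],[0,0,0]]

```text
t: 33.72
tool_pos: [0.5945, 0.068, 0.1325]
tool_rot: [0.451, -3.107, -0.0]
contact_force: [-0.1, -0.8, 0.0]
opening: 0.085
grip_force: 0.0
```

Request:
play_rows:
  series:
    - [1,[0.2,-0.8,0.1],[0,0,0]]
    - [1,[0.18,-0.8,0.07],[0,0,0]]
    - [1,[0,0,0],[0,0,0]]
    - [1,[0,0,0],[0,0,0]]

```text
t: 34.22
tool_pos: [0.5994, -0.0121, 0.1246]
tool_rot: [0.451, -3.107, -0.002]
contact_force: [0.1, -0.1, 0.2]
opening: 0.0856
grip_force: 0.0
```

```bash
python3 -c "
from h import *
plan((.602,-.0114,.012,106.5))
d=imaging.get_image('wrist'); cv2.imwrite('pics/w7.png',d['color'])"
```

```text
t 34.23 p [ 0.5994 -0.0121  0.1246] yaw(y axis) 106.51 tilt z [-0.002  0.001 -1.   ] open 0.0856 g 0.0  F [ 0.1 -0.1  0.2] q6 -2.0
turn 0.0 shift [-0.05 -0.    2.25]
```

View pics/w7.png

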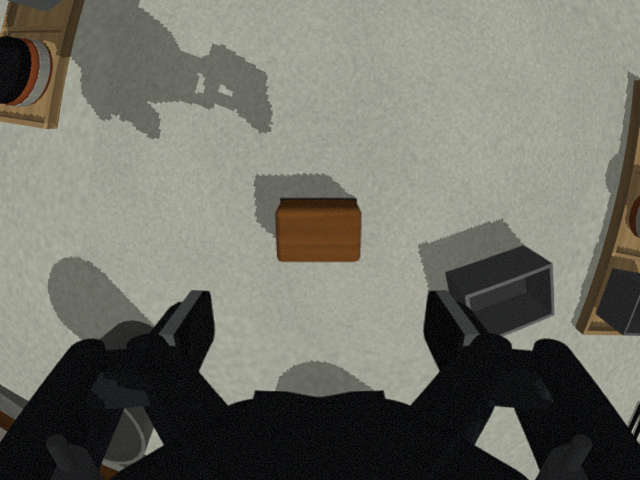

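The block is square to the fingers and centred at (318,232), and the oblong tub is clear of the right finger.

Request:
play_rows:
  series:
    - [1,[-0.05,0,0.5],[0,0,0]]
    - [1,[0,0,0.7],[0,0,0]]
    - [1,[0,0,0.7],[0,0,0]]
    - [1,[0,0,0.35],[0,0,0]]
    - [0,[0,0,0],[0,0,0]]
    - [0,[0,0,0],[0,0,0]]
    - [0,[0,0,0],[0,0,0]]
    - [0,[0,0,0],[0,0,0]]
  force: 30

```text
t: 35.28
tool_pos: [0.6035, -0.012, 0.0145]
tool_rot: [-0.451, 3.106, -0.001]
contact_force: [1.0, -0.2, 1.3]
opening: 0.0577
grip_force: 32.7
```

Request:
play_rows:
  series:
    - [0,[0,0,0],[0,0,0]]
    - [0,[0,0,0],[0,0,0]]
    - [0,[0,0,-0.1],[0,0,0]]
    - [0,[0,0,-0.5],[0,0,0]]
    - [0,[0,0,-0.7],[0,0,0]]
    - [0,[0,0,-0.7],[0,0,0]]
    - [0,[0,0,-0.6],[0,0,0]]
    - [0,[0,0,0],[0,0,0]]

```text
t: 36.28
tool_pos: [0.6039, -0.0121, 0.1457]
tool_rot: [-0.451, 3.105, -0.002]
contact_force: [0.1, 0.4, -0.4]
opening: 0.0578
grip_force: 32.3
```

```bash
python3 -c "
from h import *
plan((.4068,.3037,.14,97.9))"
```

```text
t 36.27 p [ 0.6039 -0.0121  0.1457] yaw(y axis) 106.53 tilt z [ 0.005 -0.001 -1.   ] open 0.0578 g 32.3  F [ 0.1  0.4 -0.4] q6 -2.0
turn 1.08 shift [3.04 6.8  0.11]
```

Request:
play_rows:
  series:
    - [0,[0,0,0],[0,0,0.54]]
    - [0,[0,0,0],[0,0,0.54]]
    - [0,[0.2,0.4,0],[0,0,0]]
    - [0,[0.3,0.7,0],[0,0,0]]
    - [0,[0.3,0.7,0],[0,0,0]]
    - [0,[0.3,0.7,0],[0,0,0]]
    - [0,[0.3,0.7,0],[0,0,0]]
    - [0,[0.3,0.7,0],[0,0,0]]

```text
t: 37.28
tool_pos: [0.4888, 0.1711, 0.1413]
tool_rot: [0.218, -3.131, -0.0]
contact_force: [-0.0, 0.3, -0.4]
opening: 0.0577
grip_force: 32.4
```

Request:
play_rows:
  series:
    - [0,[0.3,0.7,0],[0,0,0]]
    - [0,[0.3,0.7,0],[0,0,0]]
    - [0,[0.3,0.7,0],[0,0,0]]
    - [0,[0.3,0.5,0],[0,0,0]]
    - [0,[0.14,0.3,0],[0,0,0]]
    - [0,[0,0,0],[0,0,0]]
    - [0,[0,0,0],[0,0,0]]

```text
t: 38.15
tool_pos: [0.4054, 0.3035, 0.1428]
tool_rot: [0.216, -3.134, 0.001]
contact_force: [0.3, -0.5, 0.1]
opening: 0.0577
grip_force: 32.4
```

```bash
python3 -c "
from h import *
plan((.4068,.3037,.02,97.9))"
```

```text
t 38.15 p [0.4054 0.3035 0.1428] yaw(y axis) 97.87 tilt z [-0.    -0.001 -1.   ] open 0.0577 g 32.4  F [ 0.3 -0.5  0.1] q6 -1.21
turn -0.0 shift [-0.03  0.    2.46]
```

Request:
play_rows:
  series:
    - [0,[-0.02,0,0.4],[0,0,0]]
    - [0,[0,0,0.7],[0,0,0]]
    - [0,[0,0,0.7],[0,0,0]]
    - [0,[0,0,0.4],[0,0,0]]
    - [0,[0,0,0.15],[0,0,0]]
    - [0,[0,0,0.05],[0,0,0]]
    - [0,[0,0,0],[0,0,0]]
    - [0,[0,0,0],[0,0,0]]

```text
t: 39.15
tool_pos: [0.407, 0.3046, 0.0242]
tool_rot: [-0.216, 3.132, 0.001]
contact_force: [0.5, -0.1, -0.3]
opening: 0.0573
grip_force: 32.4
```

Request:
play_rows:
  series:
    - [0,[0,0,0.03],[0,0,0]]
    - [0,[0,0,0.02],[0,0,0]]
    - [0,[0,0,0],[0,0,0]]

```text
t: 39.52
tool_pos: [0.4061, 0.3042, 0.0205]
tool_rot: [0.216, -3.134, 0.0]
contact_force: [0.3, -0.1, -0.9]
opening: 0.0575
grip_force: 32.4
```

Request:
play_rows:
  series:
    - [0,[0,0,0.02],[0,0,0]]
    - [0,[0,0,0.02],[0,0,0]]
    - [0,[0,0,0],[0,0,0]]

```text
t: 39.9
tool_pos: [0.4061, 0.3042, 0.0185]
tool_rot: [0.216, -3.134, 0.0]
contact_force: [-0.2, 0.3, -1.2]
opening: 0.0578
grip_force: 32.4
```

Request:
play_rows:
  series:
    - [0,[0,0,0.02],[0,0,0]]
    - [0,[0,0,0.02],[0,0,0]]
    - [0,[0,0,0],[0,0,0]]

```text
t: 40.28
tool_pos: [0.4066, 0.3043, 0.0184]
tool_rot: [0.216, -3.134, 0.001]
contact_force: [-5.1, -3.1, 11.0]
opening: 0.058
grip_force: 35.3
```

Request:
play_rows:
  series:
    - [0.85,[0,0,0],[0,0,0]]
    - [0.85,[0,0,0],[0,0,0]]
    - [0.85,[0,0,0],[0,0,0]]
    - [0.85,[0,0,-0.3],[0,0,0]]
    - [0.85,[0,0,-0.7],[0,0,0]]
    - [0.9,[0,0,-0.9],[0,0,0]]
    - [1,[0,0,-0.9],[0,0,0]]
    - [1,[0,0,-0.6],[0,0,0]]

```text
t: 41.28
tool_pos: [0.4071, 0.3047, 0.1906]
tool_rot: [-0.216, 3.13, 0.003]
contact_force: [-0.4, 0.6, -0.6]
opening: 0.0854
grip_force: 0.0
```

Request:
play_rows:
  series:
    - [1,[0,0.9,0],[0,0,0]]
    - [1,[0,0.9,0],[0,0,0]]
    - [1,[0,0.9,0],[0,0,0]]
    - [1,[0,0.9,0],[0,0,0]]
    - [1,[0,0,0],[0,0,0]]
    - [1,[0,0,0],[0,0,0]]

```text
t: 42.02
tool_pos: [0.3815, 0.4822, 0.1871]
tool_rot: [-0.216, 3.134, -0.0]
contact_force: [-0.1, -0.6, -0.2]
opening: 0.0853
grip_force: 0.0
```

```bash
python3 -c "
from h import *
state()
d=imaging.get_image('top')['color']; a=cv2.resize(d[100:375,95:465],None,fx=2.1,fy=2.1,interpolation=cv2.INTER_CUBIC); cv2.imwrite('pics/end.png',(255*(a/255.)**.6).astype('uint8'))"
```

```text
t 42.02 p [0.3815 0.4822 0.1871] yaw(y axis) 97.9 tilt z [ 0. -0. -1.] open 0.0853 g 0.0  F [-0.1 -0.6 -0.2] q6 -0.93
```

View pics/end.png

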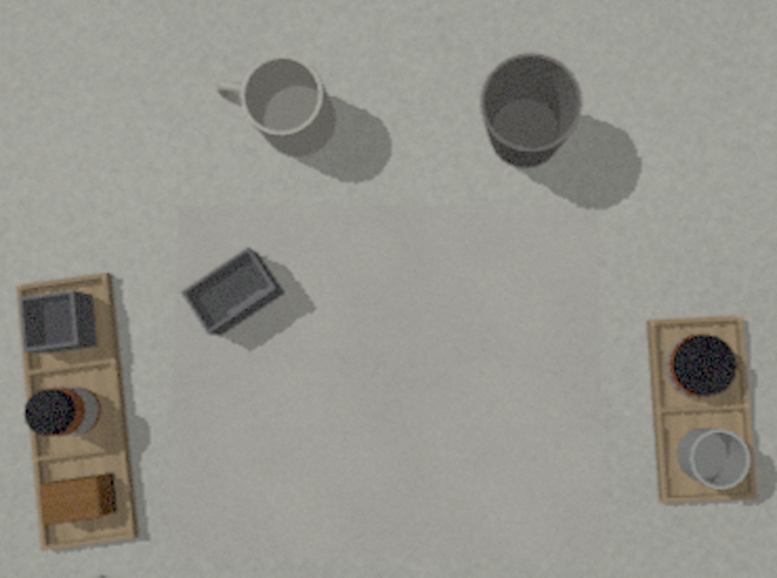

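All five pieces are in their bays: tub (55,322), tall jar (60,412), block (78,498), squat jar (704,365) and beaker (718,458). The oblong tub, mug and pot haven't moved.

```bash
python3 -c "
from station import ctrl
print(ctrl.finish_job())"
```

```text
the job is handed in; nothing more can be done
None
```

Both kits are made up and the job is handed in at about 42 s; the final picture shows all five things in their correct bays and the oblong tub, mug and pot unmoved, but no verdict came back.

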